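Index the ratchet parts carousel to the red cup

ROBOT

A 7-joint arm with a two-finger parallel gripper is mounted at the origin on a cart in front of the work surface, level with it; the furniture and walls round the work are solid. World frame = base frame: x ahead of the robot, y to its left, z up, the work surface at z = 0. Lengths are in mm, angles in rad, forces in N, time in s.
With the tool pointing down it reaches from about 400 to 875 mm from the base axis. Payload 4.4 kg.
Tool frame: the origin (TCP) lies at the very end of the fingers, on their centre line; the grasp point (between the pads) lies 19 mm behind it (grip_depth is the distance from the TCP to the grasp point, in mm); z points along the fingers, y is the direction in which the jaws open and shut (so a half turn about z gives the same grasp; the last joint's range is limited). The gripper opens to 85 mm and grips with 20 to 120 N. Pads are 22 mm wide; open, the fingers measure 114 mm over their backs; the gripper's body (76 mm by 85 mm) begins 54 mm behind the grasp point. The pads swing forward as they close: fully open they stand 13 mm farther back than shut.
Start: joints at [-1.367, 0.628, 0.038, 1.517, -0.027, 0.996, -0.02], TCP at [173.225, 626.507, 231.313] pointing down, gripper open.
Joint ranges: [-3.06, 3.06], [-0.37, 2.12], [-1.25, 1.32], [0.18, 2.47], [-1.1, 4.24], [0.23, 1.98], [-2.94, 2.94]. Speed limits (rad/s): [2.57, 2.57, 3.14, 3.14, 3.14, 3.14, 3.14].

INTERFACE

Orientations are given as [roll, pitch, yaw] about the fixed x, y, z axes, in that order (R = Rz(yaw) Ry(pitch) Rx(roll)).
In Python, from cell import read_state, get_image, finish_job, recognise, outline_of, grip_depth gives the robot as it stands. The module is installed in compiled form; this text tells all that it offers.
- The arm moves only by the tool send_rows, never from a script. Its argument "rows" is a list of rows, each a list of 5 numbers: the gripper command: -1 is shut, 1 is fully open, values between are in proportion, then the shift along the tool's x, y, z in m, then the turn about the tool's z in rad. In form: [[claw, tx, ty, tz, roll], ...]. A call has 1 to 12 rows; each row shifts and turns the pose as measured when the row begins, along the tool's axes as they then stand; what a row does not reach is not made up. A row lasts 1/12 s, in which the tool goes at most 41.7 mm and 7.16 degrees, less where a joint would pass 70% of its speed; a pose out of reach is approached as far as the arm can. A call with a gripper value outside its range is refused whole. The fingers move at their own pace and stop on an object; the grip force is fixed at half the most. Time passes only in rows, so rows that do not move let the fingers close. It gives the time, the measured TCP pose, the force and the opening at its end, in the units of the state.
- read_state(): the state, without advancing time (a new reading comes with each control period).
- get_image(name): name is "side" or "top" or "wrist"; returns a dict with "image" (384x512x3 uint8, blue, green, red), "z_map" (384x512 float32, mm along the optical axis (not along the pixel's ray), 0 where there is no reading), "K" (3x3 intrinsics, pixels), "R" (3x3) and "t" (3): a world point X has camera coordinates R X + t; the wrist camera has in their place "tool_from_camera" (4x4, takes a point from camera to tool coordinates, whose origin is the TCP and whose axes are the flange's). Camera axes: x right, y down, z forward; pixel columns grow to the right and rows downward; lengths in mm; the calibration is good to about 2 mm. A picture is of the moment at which its call begins: read the wrist's pose just before it.
- finish_job(): hands the job in, once; it reports no verdict.
Trained networks look in a picture, given as the dict that the camera call returned (one of the last four; its "shot" number tells which), for a name from the list of things; names that differ only in an ending like _2 or _b are one class to them, and where a whole thing is asked for, a point or a joint stands for the part that bears it (a point fixed in the world has none). Each returns a list of dicts, best first, with "score" (0 to 1); they miss things now and then, are a little off and sometimes report something else, mostly with a low value. They report only what shows in the picture. A call takes as long as a camera call.
- recognise(picture, query): "box" ([left, top, right, bottom] in pixels, round what is visible of it).
- outline_of(picture, query): "mask" (384x512 bool, what is visible of it) and "box" ([left, top, right, bottom] in pixels, round what is visible of it).
The state is a dict: "clock": time; "qpos": joint angles; "qd": joint speeds; "tau": joint torques, N m; "eef_pos": TCP position; "tool_rot": TCP orientation; "force": force on the tool from outside, world axes, zero at the start; "torque": the same for the moment, N m; "width": finger opening in mm.
Only numpy, scipy, OpenCV 4.12 (cv2) and the standard library are available. Lean on these libraries where they do the work, as an engineer would, in place of code of your own. Each camera call takes 0.05 s, during which the arm holds its last target.

TASK

Work the black-knobbed ratchet lever of the screw carousel back and forth, so that the toothed wheel steps round notch by notch until its red cup stands at the white pointer; then let go of the lever. Stop in time, since the wheel cannot be turned back, and move it with the lever only: keep off the wheel and its cups.

Things in the scene. Friction and masses are not known exactly. Their poses are not given: they have to be found in the camera images.
- carousel: Flat dark steel ratchet wheel, 152 mm over 8 saw teeth (45 degrees apart), on a fixed grey base; top at height 33 mm. 8 cups (32 mm wide, rims at 51 mm, 49 mm from the axis): red, blue, 6 white. Origin on its vertical axis at table height; x axis points at the red cup, z up. Turns only anticlockwise from above (a pawl on the base stops turning back) and stays where left; friction 0.2 N m.
- pointer (a point): Tip of the flat white arrow at the rim of the fixed base, 79 mm from the wheel's axis, height 38 mm, pointing at the axis. The red cup stands at the pointer when it lies on the line from the axis to this tip. Each full forward stroke of the lever leaves some cup within 4 degrees of the pointer; on the way back the wheel may slip back a few degrees until its holding pawl catches.
- lever (a joint): Steel lever turning about the wheel's axis beneath it: 0 at the back stop, 1.05 rad at the forward stop, growing anticlockwise from above. Forward, its brass pawl drives the wheel; back, the pawl slides over the teeth. Come back below 0.1 rad to catch the next tooth: then a full stroke is one notch (45 degrees; the first 10 to 60). 2 to 4 strokes are needed. Stays where left; 3 N at the knob.
- lever_grip (a point): Point on the axis of the upright round black knob at the lever's outer end, 140 mm from the wheel's axis, at height 60 mm, where to take it. The knob is 20 mm in diameter, from height 32 to 80 mm, fixed to the lever, so it turns by the lever's angle within a grip. Nothing higher than 40 mm stands within 60 mm of it.

How it is judged:
By the outcome, as a careful person would: the job done as asked, in the order asked, and still so for the second after the job is handed in, with the robot touching nothing.
It also fails if it takes over 51 s, if anything falls off the work surface, if the arm or the gripper's body presses on something with over 40 N, if the wrist force passes 120 N, or if a joint passes its speed limit or range.

## Working session

There is one attempt and no reset: what is moved stays moved. The work goes in short steps, Python scripts to look and compute and a tool call to move; the robot and the scene stay as the last step left them, time stands still between calls to the robot, and variables do not carry over. Pictures are saved under pics/ and viewed, and the job is handed in when it is done.

Besides the shell and the picture viewer there is one more tool, called as a command line: name --pt "numbers of a row" for each row, then --argument value for the rest. send_rows: Moves the arm, as the interface text tells. Its arguments: {"type":"object","properties":{"rows":{"type":"array"}},"required":["rows"]}

```bash
mkdir -p pics
cat > h.py <<'E'
import numpy as np, cv2
from cell import *
def ray(p,u,v,z):
    """world point at pixel u,v on plane height z"""
    R,t,K=map(np.array,(p['R'],p['t'],p['K'])); t=t.ravel()
    d=R.T@np.linalg.solve(K,[u,v,1]); c=-R.T@t
    return c+d*(z-c[2])/d[2]
def proj(p,X):
    R,t,K=map(np.array,(p['R'],p['t'],p['K'])); q=K@(R@np.array(X,float)+t.ravel()); return q[:2]/q[2]
E
python3 - <<'E'
from h import *
print(read_state())
for n in("top","side"):
    p=get_image(n); cv2.imwrite(f'pics/{n}0.png',p['image']); print(n,p['K'],p['R'],p['t'])
    for q in("carousel","lever","pointer","lever_grip"):
        try: print(q,[(r['box'],r['score']) for r in recognise(p,q)][:3])
        except Exception as e: print(q,e)
E
```

```text
{'clock': 0.0, 'qpos': array([-1.36683132,  0.62932304,  0.03839655,  1.51836304, -0.02697751,
        0.99625879, -0.01997853]), 'qd': array([-0.00050641, -0.00082244, -0.00165994, -0.00046456, -0.00026989,
       -0.00044217, -0.00085859]), 'tau': array([-6.40234757e-04, -5.63389957e+01,  1.22610804e+00, -1.93445510e+01,
        1.10630871e-02,  1.02541811e-02, -1.52011881e-05]), 'eef_pos': array([173.01878174, 625.92013451, 230.40478762]), 'tool_rot': array([-3.13975717e+00,  1.48182374e-05,  2.87189821e+00]), 'force': array([-0.05732881,  0.56799199, -0.15701169]), 'torque': array([ 0.04742952, -0.07502899,  0.03334916]), 'width': 85.50618363048545}
top [[415.77850878   0.         249.99972457]
 [  0.         415.77850878 193.07246634]
 [  0.           0.           1.        ]] [[ 0.01359477 -0.99986232  0.00951471]
 [-0.98439679 -0.01505282 -0.17531791]
 [ 0.17543699 -0.00698285 -0.9844659 ]] [214.4720005  594.68789267 837.94436607]
carousel [([248.0, 165.6, 311.1, 226.7], 0.61), ([215.2, 210.5, 258.5, 226.8], 0.45)]
lever [([216.0, 209.9, 256.1, 230.0], 0.69)]
pointer [([213.4, 154.4, 315.5, 241.0], 0.82)]
lever_grip [([214.5, 206.9, 259.0, 227.9], 0.74)]
side [[395.16058148   0.         261.41993259]
 [  0.         395.16058148 192.02512328]
 [  0.           0.           1.        ]] [[-0.94545205 -0.32550256  0.01298065]
 [-0.20778401  0.57188047 -0.79358587]
 [ 0.25089086 -0.75299456 -0.60831979]] [619.26537131  69.99920933 895.68512562]
carousel [([233.3, 175.3, 301.2, 223.3], 0.71)]
lever [([261.5, 215.0, 282.2, 251.9], 0.74)]
pointer [([226.9, 174.3, 310.0, 250.2], 0.91)]
lever_grip []
```

View pics/top0.png

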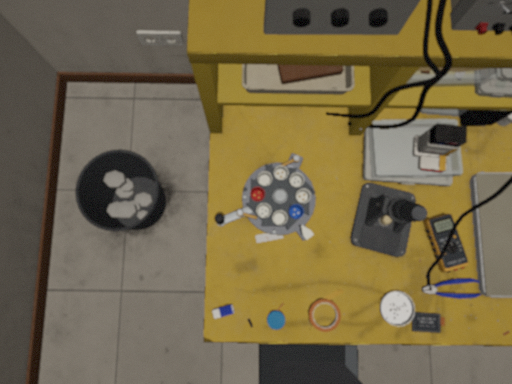

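View pics/side0.png

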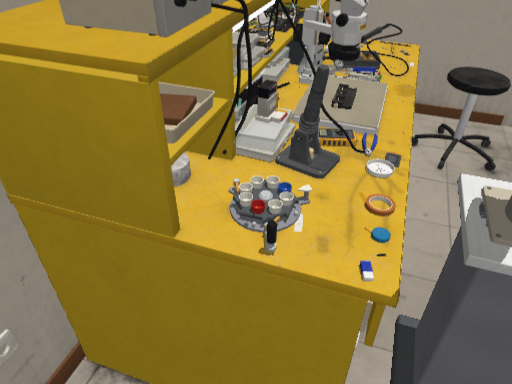

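Run:
```python
from h import *
s=read_state()
for n in("top","side"):
    p=get_image(n); print(n,proj(p,s['eef_pos']),proj(p,[0,0,0]))
    c=(195,145,325,245) if n=="top" else (215,165,325,260)
    im=p['image'][c[1]:c[3],c[0]:c[2]]; cv2.imwrite(f'pics/{n}z.png',cv2.resize(im,None,fx=6,fy=6,interpolation=cv2.INTER_CUBIC))
    if n=="top":
        for nm,u,v,z in(("hub",279,197,42),("red",257.5,194.5,51),("blue",296,211.5,51),("knob",220,218,80),("white",307,233,38),("edge",206,250,0)):
            print(nm,ray(p,u,v,z).round(1))
```

```text
top [-16.21020097 437.58894117] [356.41830337 488.14986672]
hub [585.6 160.2  42. ]
red [588.8 206.9  51. ]
blue [553.3 124.7  51. ]
knob [533.7 283.9  80. ]
white [509.1  99.9  38. ]
edge [471.5 318.1   0. ]
side [569.32464609 444.50048917] [534.62896243 222.90754777]
```

View pics/topz.png

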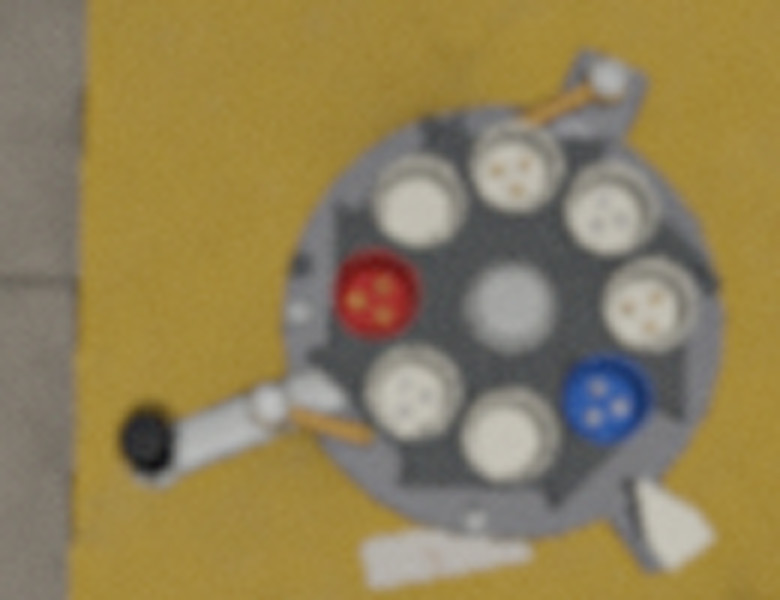

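View pics/sidez.png

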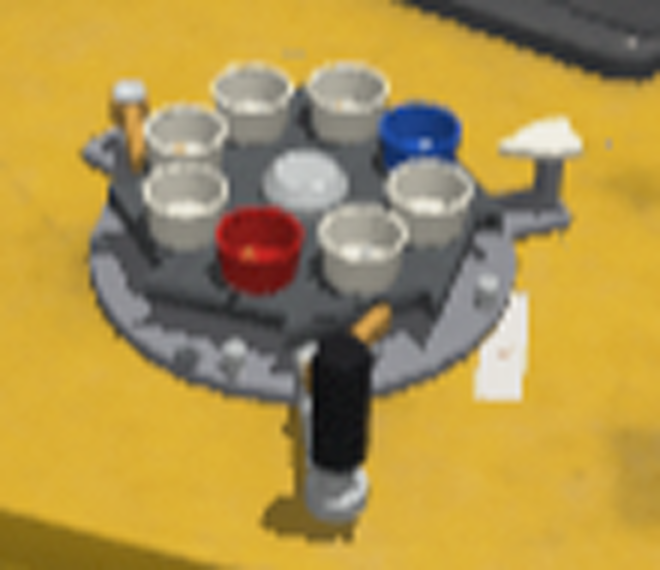

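```bash
cat >> h.py <<'E'
def fitcups(p,pts):
    P=np.array([ray(p,u,v,51)[:2] for u,v in pts])
    A=np.c_[2*P,np.ones(len(P))]; s=np.linalg.lstsq(A,(P**2).sum(1),rcond=None)[0]
    c=s[:2]; r=np.sqrt(s[2]+c@c); return c,r,P
E
python3 - <<'E'
from h import *
p=get_image('top')
Z=lambda x,y:(195+(x+.5)/6-.5,145+(y+.5)/6-.5)
c,r,P=fitcups(p,[Z(*q) for q in[(377,290),(417,200),(515,165),(609,210),(651,303),(607,395),(509,436),(411,388)]])
print(c,r)
a=np.degrees(np.arctan2(*(P-c).T[::-1])); print(a.round(1))
for nm,q,z in(("tip",(640,478),38),("knob",(147,437),80)):
    w=ray(p,*Z(*q),z)[:2]-c; print(nm,w+c,np.hypot(*w),np.degrees(np.arctan2(w[1],w[0])))
# depth check on knob
pc=p['z_map']; R,t,K=map(np.array,(p['R'],p['t'],p['K']))
for u,v in [(219,217),(220,218),(218,217),(280,196)]:
    z=pc[v,u]; print(u,v,R.T@(np.linalg.solve(K,[u,v,1])*z-t.ravel()))
p=get_image('side')
Z=lambda x,y:(215+(x+.5)/6-.5,165+(y+.5)/6-.5)
c,r,P=fitcups(p,[Z(*q) for q in[(260,230),(363,230),(430,188),(420,128),(347,86),(252,88),(185,132),(185,188)]])
print(c,r)
a=np.degrees(np.arctan2(*(P-c).T[::-1])); print(a.round(1))
for nm,q,z in(("tip",(505,140),38),("knob",(341,352),80)):
    w=ray(p,*Z(*q),z)[:2]-c; print(nm,w+c,np.hypot(*w),np.degrees(np.arctan2(w[1],w[0])))
E
```

```text
[589.81806307 158.92052135] 48.72095255507854
[  87.2   44.    -1.2  -46.7  -91.  -135.4  178.8  132.4]
tip [527.66091808 112.03156699] 77.8593906640218 -142.97050536944784
knob [534.87732085 285.82470563] 138.2865038336485 113.4092772750021
219 217 [535.54540259 285.91229981  81.57724197]
220 218 [533.66446429 283.89565537  80.35198463]
218 217 [535.82786191 288.13748037  78.93526827]
280 196 [587.24773027 158.29865492  45.1498004 ]
[591.44463593 157.69045525] 48.487996581827986
[  88.   133.9  176.8 -138.   -90.8  -45.6    1.6   43.2]
tip [526.8889233  104.93670506] 83.36904816361573 -140.74493305768817
knob [536.1623056  288.97453643] 142.44874873464303 112.83544186871393
```

send_rows --pt "0.3 -0.031 -0.0165 0 0" --pt "0.3 -0.031 -0.0165 0 0" --pt "0.3 -0.031 -0.0165 0 0" --pt "0.3 -0.031 -0.0165 0 0" --pt "0.3 -0.031 -0.0165 0 0" --pt "0.3 -0.031 -0.0165 0 0" --pt "0.3 -0.031 -0.0165 0 0" --pt "0.3 -0.031 -0.0165 0 0" --pt "0.3 -0.031 -0.0165 0 0" --pt "0.3 -0.031 -0.0165 0 0" --pt "0.3 -0.031 -0.0165 0 0" --pt "0.3 -0.031 -0.0165 0 0"

```text
clock: 1.7
eef_pos: [483.7, 336.7, 229.0]
tool_rot: [3.133, -0.006, 2.894]
force: [0.7, 0.9, -0.5]
width: 55.3
```

send_rows --pt "0.3 -0.02 -0.012 0 0.1" --pt "0.3 0 0 0 0.11" --pt "0.3 0 0 0 0.11" --pt "0.3 0 0 0 0.11" --pt "0.3 0 0 0 0.11" --pt "0.3 0 0 0 0.11" --pt "0.3 0 0 0 0.11" --pt "0.3 0 0 0 0.11" --pt "0.3 0 0 0 0"

```text
clock: 2.45
eef_pos: [512.5, 305.4, 230.0]
tool_rot: [3.136, -0.004, 1.959]
force: [1.2, 0.5, 0.6]
width: 55.5
```

send_rows --pt "0.3 -0.0128 0.0075 0.035 0" --pt "0.3 -0.0128 0.0075 0.035 0" --pt "0.3 0 0 0 0"

```text
clock: 2.7
eef_pos: [538.5, 290.8, 160.9]
tool_rot: [3.128, -0.006, 1.972]
force: [-0.8, -0.9, 0.1]
width: 55.4
```

Run:
```python
from h import *
s=read_state();print(s['eef_pos'],s['tool_rot'])
for n in("top","wrist"):
    p=get_image(n);cv2.imwrite(f'pics/{n}1.png',p['image'])
print(p['tool_from_camera'],p['K'])
from scipy.spatial.transform import Rotation as Ro
T=p['tool_from_camera'];R=Ro.from_euler('xyz',s['tool_rot']).as_matrix()
for X in([535.7,287,80],[590.5,158.5,45]):
    q=R.T@(np.array(X)-s['eef_pos']); c=np.linalg.inv(T)@np.r_[q,1]; k=p['K']@c[:3]; print(k[:2]/k[2])
```

```text
[538.5425341  290.84343908 160.85567956] [ 3.12803413 -0.00570977  1.9719728 ]
[[-7.01375648e-04 -9.64172710e-01 -2.65274372e-01  6.73622749e+01]
 [ 9.99999420e-01 -8.93209855e-04  6.02520799e-04  1.04267900e+00]
 [-8.17879795e-04 -2.65273795e-01  9.64172777e-01 -1.42414575e+02]
 [ 0.00000000e+00  0.00000000e+00  0.00000000e+00  1.00000000e+00]] [[326.69038535   0.         252.13271143]
 [  0.         326.69038535 196.27142037]
 [  0.           0.           1.        ]]
[243.20592414 208.19443674]
[245.13121957 340.68257243]
```

View pics/wrist1.png

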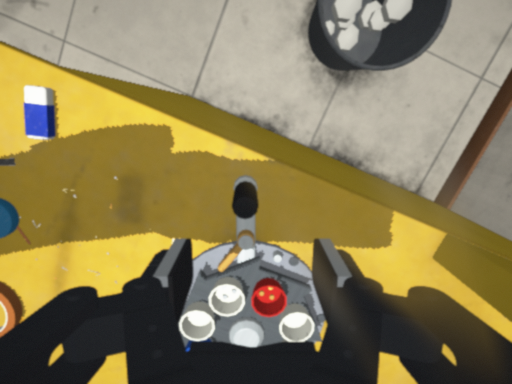

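View pics/top1.png

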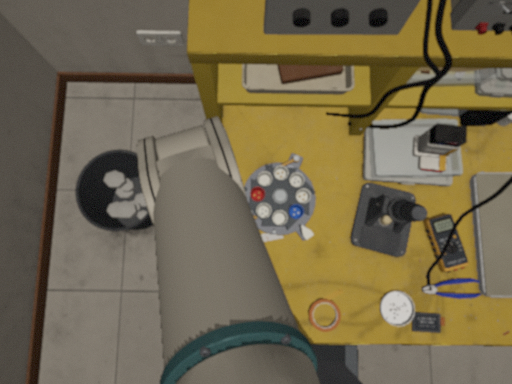

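send_rows --pt "0.1 -0.0025 -0.0042 0.02 0" --pt "0.1 0 0 0.03 0" --pt "0.1 0 0 0.03 0" --pt "0.1 0 0 0.025 0" --pt "0.1 0 0 0.008 0" --pt "0.1 0 0 0 0"

```text
clock: 3.3
eef_pos: [544.0, 302.4, 62.6]
tool_rot: [3.1, -0.017, 1.986]
force: [0.2, -0.1, -0.4]
width: 47.0
```

Run:
```python
from h import *
s=read_state();print(s['eef_pos'],s['tool_rot'],s['qpos'])
for n in("wrist","side"):
    p=get_image(n);cv2.imwrite(f'pics/{n}2.png',p['image'])
```

```text
[543.96232212 302.43366535  62.63885791] [ 3.10036571 -0.01664826  1.98605181] [-0.66505192  0.79772372  0.19370322  1.77370985 -0.28750382  0.55485095
  0.12601283]
```

View pics/wrist2.png

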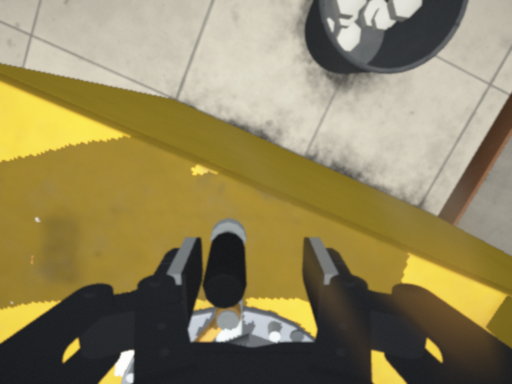

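View pics/side2.png

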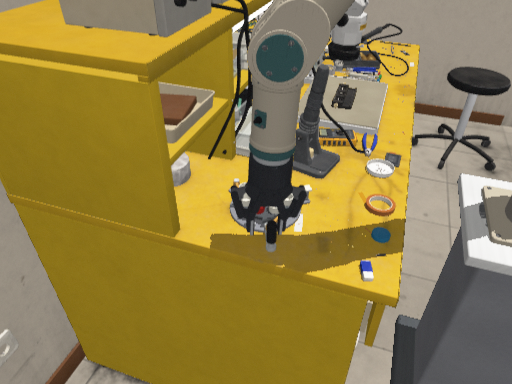

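send_rows --pt "0.1 -0.003 -0.004 0 0" --pt "0.1 -0.003 -0.004 0 0" --pt "0.1 -0.003 -0.004 0 0" --pt "0.1 0 0 0 0"

```text
clock: 3.73
eef_pos: [540.0, 290.4, 69.9]
tool_rot: [3.088, -0.018, 1.987]
force: [-0.0, -0.9, 0.4]
width: 46.8
```

```bash
cat >> h.py <<'E'
from scipy.spatial.transform import Rotation as Ro
C=np.array([590.5,158.5])
def rep(target=None):
    s=read_state();e=s['eef_pos'];R=Ro.from_euler('xyz',s['tool_rot']).as_matrix()
    g=e-19*R[:,2]; w=g[:2]-C
    print('t',round(s['clock'],2),'tcp',e.round(1),'grasp',g.round(1),'rot',s['tool_rot'].round(3),'F',s['force'].round(1),'W',round(s['width'],1),'| r',np.hypot(*w).round(1),'phi',np.degrees(np.arctan2(w[1],w[0])).round(1),'yaw',np.degrees(s['tool_rot'][2]).round(1))
    if target is not None: print('grasp->target tool mm',(R.T@(np.array(target)-g)).round(1))
E
python3 -c "
from h import *
rep([536,287,61])"
```

```text
t 3.73 tcp [540.  290.4  69.9] grasp [539.2 289.7  88.8] rot [ 3.088 -0.018  1.987] F [-0.  -0.9  0.4] W 46.8 | r 140.8 phi 111.4 yaw 113.9
grasp->target tool mm [-1.6 -5.4 27.6]
```

send_rows --pt "0.1 0 0 0 0" --pt "0.1 0 0 0 0" --pt "0.1 0 0 0 0"

```text
clock: 3.98
eef_pos: [540.8, 290.0, 71.8]
tool_rot: [3.086, -0.018, 1.986]
force: [-0.0, 0.1, 0.7]
width: 46.9
```

```bash
python3 -c "
from h import *
rep([536,287,61])"
```

```text
t 3.98 tcp [540.8 290.   71.8] grasp [540.  289.2  90.7] rot [ 3.086 -0.018  1.986] F [-0.   0.1  0.7] W 46.9 | r 140.1 phi 111.1 yaw 113.8
grasp->target tool mm [-1.  -6.2 29.4]
```

send_rows --pt "0.1 -0.0005 -0.002 0.008 0" --pt "0.1 -0.0005 -0.002 0.008 0" --pt "0.1 0 -0.002 0.008 0" --pt "0.1 0 -0.001 0.008 0" --pt "0.1 0 0 0.003 0"

```text
clock: 4.4
eef_pos: [536.0, 287.9, 33.0]
tool_rot: [3.085, -0.018, 1.987]
force: [-0.3, -0.2, -0.3]
width: 47.0
```

```bash
python3 -c "
from h import *
rep([536,287,61])
p=get_image('wrist');cv2.imwrite('pics/w3.png',p['image'])"
```

```text
t 4.4 tcp [536.  287.9  33. ] grasp [535.2 287.1  52. ] rot [ 3.085 -0.018  1.987] F [-0.3 -0.2 -0.3] W 47.0 | r 140.0 phi 113.3 yaw 113.8
grasp->target tool mm [-0.3  1.2 -9. ]
```

View pics/w3.png

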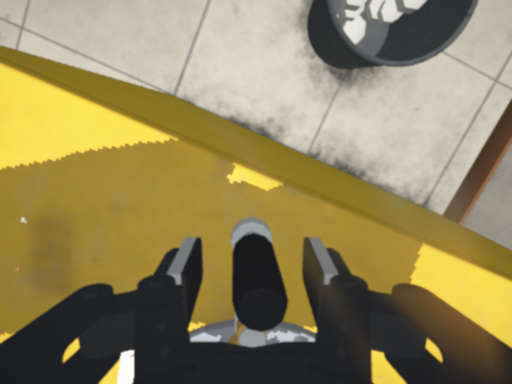

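send_rows --pt "0.1 0 0.001 -0.004 0" --pt "0.1 0 0 -0.004 0" --pt "-1 0 0 0 0" --pt "-1 0 0 0 0" --pt "-1 0 0 0 0" --pt "-1 0 0 0 0" --pt "-1 0 0 0 0" --pt "-1 0 0 0 0"

```text
clock: 5.12
eef_pos: [534.9, 287.0, 41.0]
tool_rot: [3.091, -0.018, 1.989]
force: [2.6, 0.3, -0.3]
width: 19.3
```

```bash
python3 -c "
from h import *
rep([536,287,61])"
```

```text
t 5.12 tcp [534.9 287.   41. ] grasp [534.2 286.3  60. ] rot [ 3.091 -0.018  1.989] F [ 2.6  0.3 -0.3] W 19.3 | r 139.7 phi 113.8 yaw 114.0
grasp->target tool mm [-0.1  2.  -0.9]
```

send_rows --pt "-1 0 0.004 0 0.03" --pt "-1 0 0.004 0 0.03" --pt "-1 0 0.004 0 0.02"

```text
clock: 5.37
eef_pos: [545.6, 291.3, 41.0]
tool_rot: [3.095, -0.021, 1.904]
force: [0.7, 0.1, -0.3]
width: 19.0
```

```bash
python3 -c "
from h import *
rep()"
```

```text
t 5.37 tcp [545.6 291.3  41. ] grasp [544.9 290.6  60. ] rot [ 3.095 -0.021  1.904] F [ 0.7  0.1 -0.3] W 19.0 | r 139.8 phi 109.0 yaw 109.1
```

send_rows --pt "-1 0 0.006 0 0.043" --pt "-1 0 0.006 0 0.043" --pt "-1 0 0.006 0 0.043" --pt "-1 0 0.006 0 0.043"

```text
clock: 5.7
eef_pos: [565.7, 296.2, 40.6]
tool_rot: [3.111, -0.027, 1.721]
force: [-19.2, -5.5, 20.6]
width: 18.8
```

```bash
python3 -c "
from h import *
rep()"
```

```text
t 5.7 tcp [565.7 296.2  40.6] grasp [565.2 295.6  59.6] rot [ 3.111 -0.027  1.721] F [-19.2  -5.5  20.6] W 18.8 | r 139.4 phi 100.4 yaw 98.6
```

send_rows --pt "-1 0 -0.004 0 0" --pt "-1 0 -0.008 0 -0.06" --pt "-1 -0.0005 -0.01 0 -0.075" --pt "-1 -0.0005 -0.01 0 -0.075" --pt "-1 -0.0005 -0.01 0 -0.075"

```text
clock: 6.12
eef_pos: [528.6, 283.4, 40.8]
tool_rot: [3.103, -0.014, 2.002]
force: [-0.1, -1.9, 3.7]
width: 19.0
```

```bash
python3 -c "
from h import *
rep()"
```

```text
t 6.12 tcp [528.6 283.4  40.8] grasp [528.1 282.9  59.7] rot [ 3.103 -0.014  2.002] F [-0.1 -1.9  3.7] W 19.0 | r 139.1 phi 116.7 yaw 114.7
```

send_rows --pt "-1 -0.0005 -0.012 0 -0.095" --pt "-1 -0.0005 -0.012 0 -0.09" --pt "-1 -0.0005 -0.012 0 -0.09" --pt "-1 -0.0005 -0.012 0 -0.09" --pt "-1 -0.0005 -0.012 0 -0.09"

```text
clock: 6.53
eef_pos: [480.3, 242.7, 40.7]
tool_rot: [3.104, 0.004, 2.457]
force: [2.4, -2.4, 0.8]
width: 19.0
```

```bash
python3 -c "
from h import *
rep()"
```

```text
t 6.53 tcp [480.3 242.7  40.7] grasp [479.8 242.1  59.7] rot [3.104 0.004 2.457] F [ 2.4 -2.4  0.8] W 19.0 | r 138.7 phi 142.9 yaw 140.8
```

send_rows --pt "-1 0 -0.012 0 -0.095" --pt "-1 0 -0.01 0 -0.085" --pt "-1 0 -0.006 0 -0.06" --pt "-1 0 -0.005 0 -0.04" --pt "-1 0 -0.004 0 -0.02"

```text
clock: 6.95
eef_pos: [461.2, 204.9, 40.7]
tool_rot: [3.111, 0.017, 2.752]
force: [1.2, 13.0, -3.0]
width: 18.7
```

```bash
python3 -c "
from h import *
rep()
p=get_image('top');cv2.imwrite('pics/t4.png',cv2.resize(p['image'][145:245,195:325],None,fx=6,fy=6,interpolation=cv2.INTER_CUBIC))
p=get_image('side');cv2.imwrite('pics/s4.png',cv2.resize(p['image'][165:260,215:325],None,fx=6,fy=6,interpolation=cv2.INTER_CUBIC))"
```

```text
t 6.95 tcp [461.2 204.9  40.7] grasp [460.6 204.4  59.7] rot [3.111 0.017 2.752] F [ 1.2 13.  -3. ] W 18.7 | r 137.7 phi 160.5 yaw 157.7
```

View pics/t4.png

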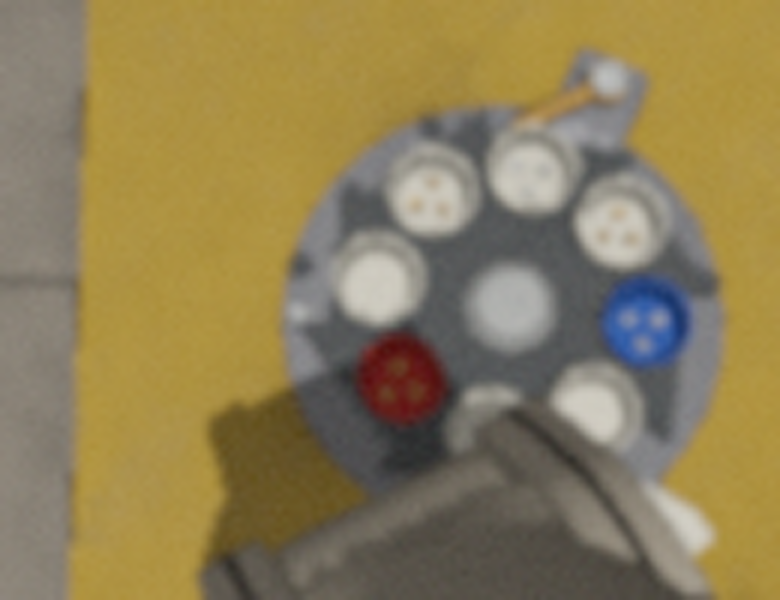

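View pics/s4.png

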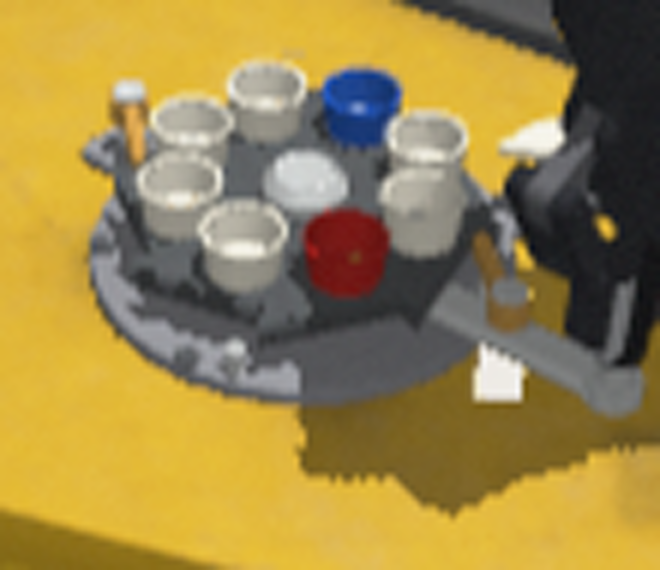

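```bash
python3 -c "
from h import *
p=get_image('top')
Z=lambda x,y:(195+(x+.5)/6-.5,145+(y+.5)/6-.5)
for q in [(401,374),(380,275),(433,188),(535,171),(621,218),(647,317),(593,407)]:
    w=ray(p,*Z(*q),51)[:2]-np.array([589.8,158.9]); print(np.degrees(np.arctan2(w[1],w[0])).round(1),np.hypot(*w).round(1))
"
```

```text
125.1 48.2
80.6 47.9
35.5 49.1
-9.9 47.5
-52.5 49.3
-97.0 48.5
-143.3 48.0
```

send_rows --pt "-1 0 0.004 0 0.02" --pt "-1 0 0.01 0 0.075" --pt "-1 -0.0005 0.012 0 0.09" --pt "-1 -0.0005 0.012 0 0.09" --pt "-1 -0.0005 0.012 0 0.09" --pt "-1 -0.0005 0.012 0 0.09"

```text
clock: 7.6
eef_pos: [495.9, 259.3, 40.7]
tool_rot: [3.11, -0.001, 2.276]
force: [2.8, -1.2, -5.1]
width: 18.7
```

```bash
python3 -c "
from h import *
rep()"
```

```text
t 7.6 tcp [495.9 259.3  40.7] grasp [495.4 258.9  59.7] rot [ 3.110e+00 -1.000e-03  2.276e+00] F [ 2.8 -1.2 -5.1] W 18.7 | r 138.3 phi 133.4 yaw 130.4
```

send_rows --pt "-1 -0.0005 0.012 0 0.085" --pt "-1 -0.0005 0.012 0 0.085" --pt "-1 -0.0005 0.012 0 0.085" --pt "-1 -0.0005 0.012 0 0.085" --pt "-1 0 0.01 0 0.07" --pt "-1 0 0.007 0 0.045" --pt "-1 0 0.005 0 0.02"

```text
clock: 8.18
eef_pos: [560.3, 294.4, 40.7]
tool_rot: [3.119, -0.012, 1.768]
force: [-3.5, -3.2, 4.1]
width: 19.0
```

```bash
python3 -c "
from h import *
rep()"
```

```text
t 8.18 tcp [560.3 294.4  40.7] grasp [559.9 294.1  59.7] rot [ 3.119 -0.012  1.768] F [-3.5 -3.2  4.1] W 19.0 | r 139.0 phi 102.7 yaw 101.3
```

send_rows --pt "-1 0 0.006 0 0.03" --pt "-1 0 0.004 0 0.01" --pt "-1 0 0 0 0"

```text
clock: 8.43
eef_pos: [565.0, 295.4, 40.7]
tool_rot: [3.132, -0.012, 1.72]
force: [0.3, -1.7, -0.3]
width: 18.6
```

```bash
python3 -c "
from h import *
rep()
p=get_image('top');cv2.imwrite('pics/t5.png',cv2.resize(p['image'][145:245,195:325],None,fx=6,fy=6,interpolation=cv2.INTER_CUBIC))"
```

```text
t 8.43 tcp [565.  295.4  40.7] grasp [564.8 295.1  59.7] rot [ 3.132 -0.012  1.72 ] F [ 0.3 -1.7 -0.3] W 18.6 | r 139.0 phi 100.6 yaw 98.5
```

View pics/t5.png

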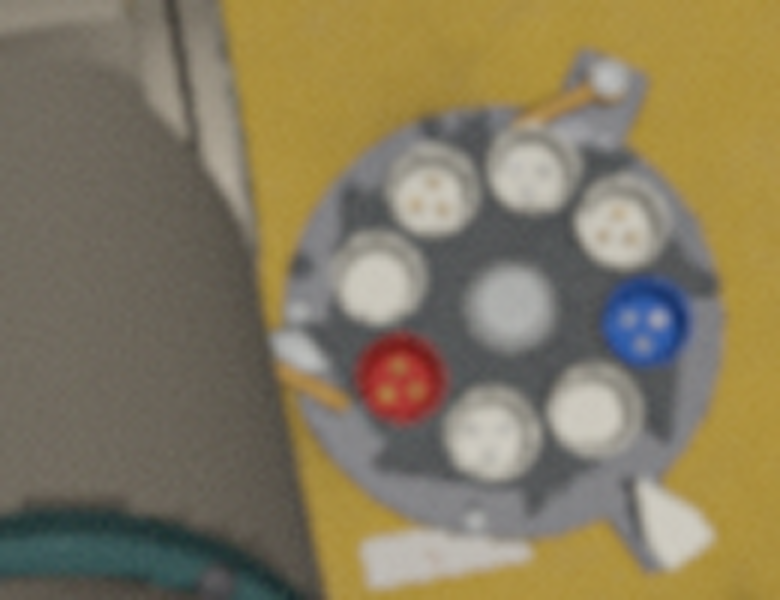

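send_rows --pt "-1 0 -0.006 0 -0.06" --pt "-1 -0.0005 -0.01 0 -0.085" --pt "-1 -0.0005 -0.012 0 -0.09" --pt "-1 -0.0005 -0.012 0 -0.09" --pt "-1 -0.0005 -0.012 0 -0.09" --pt "-1 -0.0005 -0.012 0 -0.09" --pt "-1 -0.0005 -0.012 0 -0.09"

```text
clock: 9.07
eef_pos: [497.5, 261.9, 40.6]
tool_rot: [3.123, -0.002, 2.328]
force: [0.6, -4.1, 1.7]
width: 18.7
```

```bash
python3 -c "
from h import *
rep()"
```

```text
t 9.07 tcp [497.5 261.9  40.6] grasp [497.3 261.6  59.5] rot [ 3.123e+00 -2.000e-03  2.328e+00] F [ 0.6 -4.1  1.7] W 18.7 | r 139.0 phi 132.1 yaw 133.4
```

send_rows --pt "-1 -0.0005 -0.012 0 -0.085" --pt "-1 -0.0005 -0.012 0 -0.085" --pt "-1 -0.0005 -0.012 0 -0.085" --pt "-1 0 -0.012 0 -0.085" --pt "-1 0 -0.009 0 -0.07" --pt "-1 0 -0.006 0 -0.04" --pt "-1 0 -0.005 0 -0.02" --pt "-1 0 -0.004 0 0"

```text
clock: 9.73
eef_pos: [460.4, 205.2, 40.7]
tool_rot: [3.111, 0.01, 2.813]
force: [2.2, 11.4, -7.5]
width: 18.4
```

```bash
python3 -c "
from h import *
rep()
p=get_image('top');cv2.imwrite('pics/t6.png',cv2.resize(p['image'][145:245,195:325],None,fx=6,fy=6,interpolation=cv2.INTER_CUBIC))"
```

```text
t 9.73 tcp [460.4 205.2  40.7] grasp [460.1 204.7  59.7] rot [3.111 0.01  2.813] F [ 2.2 11.4 -7.5] W 18.4 | r 138.4 phi 160.5 yaw 161.2
```

View pics/t6.png

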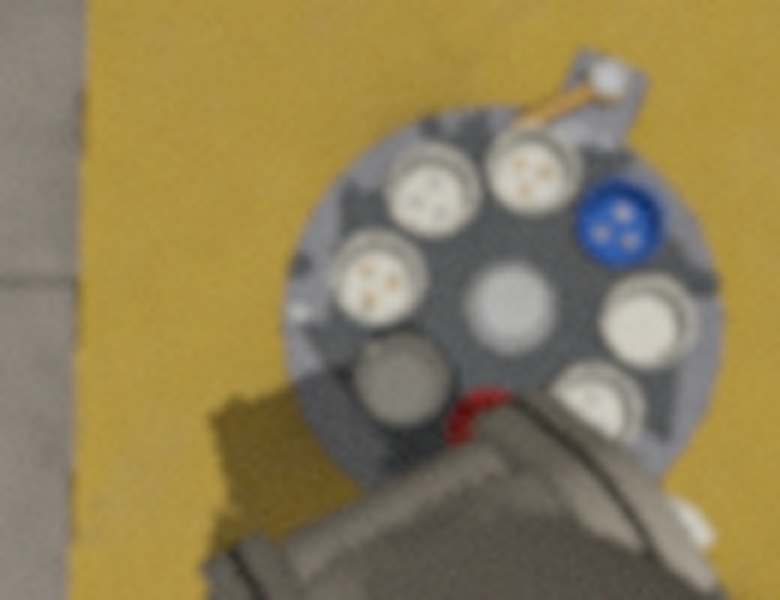

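send_rows --pt "-1 0 0.004 0 0.05" --pt "-1 0 0.01 0 0.08" --pt "-1 -0.0005 0.012 0 0.09" --pt "-1 -0.0005 0.012 0 0.09" --pt "-1 -0.0005 0.012 0 0.09" --pt "-1 -0.0005 0.012 0 0.09" --pt "-1 -0.0005 0.012 0 0.085"

```text
clock: 10.37
eef_pos: [504.9, 268.3, 40.6]
tool_rot: [3.111, -0.009, 2.221]
force: [2.4, -2.5, -3.1]
width: 18.6
```

```bash
python3 -c "
from h import *
rep()"
```

```text
t 10.37 tcp [504.9 268.3  40.6] grasp [504.6 267.8  59.6] rot [ 3.111 -0.009  2.221] F [ 2.4 -2.5 -3.1] W 18.6 | r 139.0 phi 128.2 yaw 127.3
```

send_rows --pt "-1 -0.0005 0.012 0 0.085" --pt "-1 -0.0005 0.012 0 0.085" --pt "-1 -0.0005 0.012 0 0.085" --pt "-1 0 0.012 0 0.085" --pt "-1 0 0.008 0 0.06" --pt "-1 0 0.006 0 0.04" --pt "-1 0 0.005 0 0.02" --pt "-1 0 0.004 0 0" --pt "-1 0 0 0 0"

```text
clock: 11.12
eef_pos: [565.0, 295.8, 40.6]
tool_rot: [3.138, -0.014, 1.745]
force: [3.0, -0.5, -3.5]
width: 18.6
```

```bash
python3 -c "
from h import *
rep()
p=get_image('top');cv2.imwrite('pics/t7.png',cv2.resize(p['image'][145:245,195:325],None,fx=6,fy=6,interpolation=cv2.INTER_CUBIC))"
```

```text
t 11.12 tcp [565.  295.8  40.6] grasp [565.  295.5  59.6] rot [ 3.138 -0.014  1.745] F [ 3.  -0.5 -3.5] W 18.6 | r 139.4 phi 100.6 yaw 100.0
```

View pics/t7.png

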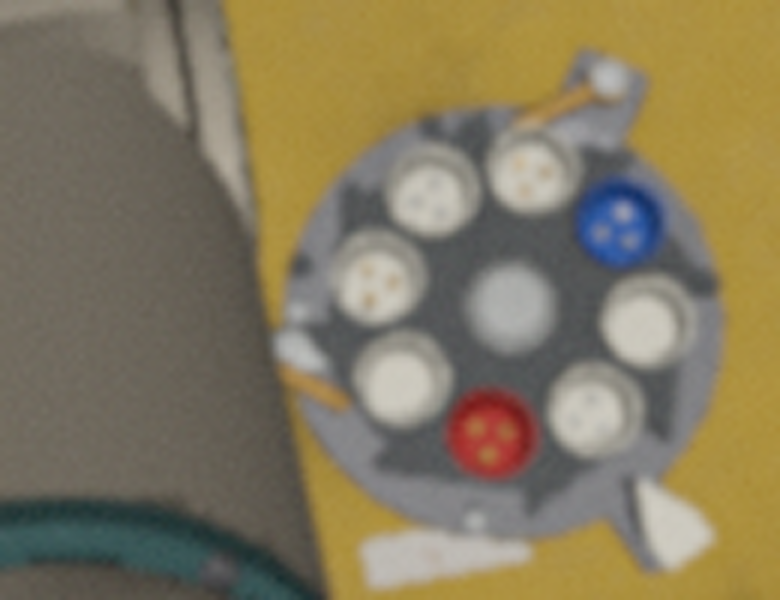

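One more stroke brings red to the pointer.

send_rows --pt "-1 0 -0.006 0 -0.05" --pt "-1 -0.0005 -0.01 0 -0.08" --pt "-1 -0.0005 -0.012 0 -0.09" --pt "-1 -0.0005 -0.012 0 -0.09" --pt "-1 -0.0005 -0.012 0 -0.09" --pt "-1 -0.0005 -0.012 0 -0.09" --pt "-1 -0.0005 -0.012 0 -0.09"

```text
clock: 11.75
eef_pos: [497.4, 261.9, 40.6]
tool_rot: [3.126, -0.009, 2.334]
force: [-1.0, -2.7, 1.6]
width: 18.7
```

```bash
python3 -c "
from h import *
rep()"
```

```text
t 11.75 tcp [497.4 261.9  40.6] grasp [497.3 261.6  59.6] rot [ 3.126 -0.009  2.334] F [-1.  -2.7  1.6] W 18.7 | r 139.0 phi 132.1 yaw 133.7
```

send_rows --pt "-1 -0.0005 -0.012 0 -0.085" --pt "-1 -0.0005 -0.012 0 -0.085" --pt "-1 -0.0005 -0.012 0 -0.085" --pt "-1 0 -0.012 0 -0.085" --pt "-1 0 -0.009 0 -0.07" --pt "-1 0 -0.006 0 -0.04" --pt "-1 0 -0.005 0 -0.02" --pt "-1 0 -0.004 0 0" --pt "-1 0 -0.003 0 0" --pt "-1 0 0 0 0"

```text
clock: 12.58
eef_pos: [460.4, 205.7, 40.6]
tool_rot: [3.104, 0.003, 2.814]
force: [-0.0, -3.6, 4.5]
width: 18.4
```

```bash
python3 -c "
from h import *
rep()
p=get_image('side');cv2.imwrite('pics/s8.png',cv2.resize(p['image'][165:260,215:325],None,fx=6,fy=6,interpolation=cv2.INTER_CUBIC))"
```

```text
t 12.58 tcp [460.4 205.7  40.6] grasp [460.1 205.1  59.6] rot [3.104e+00 3.000e-03 2.814e+00] F [-0.  -3.6  4.5] W 18.4 | r 138.5 phi 160.4 yaw 161.2
```

View pics/s8.png

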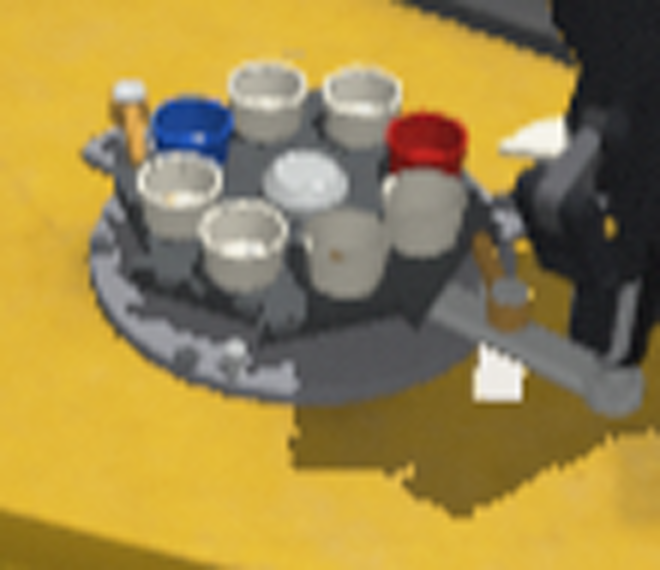

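send_rows --pt "0.1 0 0 0 0" --pt "0.1 0 0 0 0" --pt "0.1 0 0 0 0" --pt "0.1 0 0 0 0" --pt "0.1 0 0 -0.005 0" --pt "0.1 0 0 -0.01 0" --pt "0.1 0 0 -0.01 0"

```text
clock: 13.22
eef_pos: [463.7, 207.8, 66.6]
tool_rot: [3.097, 0.009, 2.816]
force: [0.3, -0.5, 0.6]
width: 47.0
```

```bash
python3 -c "
from h import *
rep([460,205,80])"
```

```text
t 13.22 tcp [463.7 207.8  66.6] grasp [463.3 207.   85.6] rot [3.097 0.009 2.816] F [ 0.3 -0.5  0.6] W 47.0 | r 136.2 phi 159.1 yaw 161.3
grasp->target tool mm [ 2.5 -3.2  5.4]
```

Then straight up and aside for a clear view.

send_rows --pt "0.1 0.001 -0.002 -0.015 0" --pt "0.1 0 0 -0.02 0" --pt "0.1 0 0 -0.03 0" --pt "0.1 0 0 -0.03 0" --pt "0.1 0 0 -0.03 0" --pt "0.1 0.02 0.02 0 0" --pt "0.1 0.03 0.02 0 0" --pt "0.1 0.03 0.02 0 0" --pt "0.1 0.03 0.02 0 0" --pt "0.1 0.03 0.02 0 0" --pt "0.1 0.03 0.02 0 0" --pt "0.1 0 0 0 0"

```text
clock: 14.22
eef_pos: [337.7, 375.4, 218.9]
tool_rot: [3.076, 0.024, 2.803]
force: [0.5, 0.4, 0.8]
width: 46.6
```

```bash
python3 -c "
from h import *
rep()
p=get_image('top');cv2.imwrite('pics/t9.png',cv2.resize(p['image'][145:245,195:325],None,fx=6,fy=6,interpolation=cv2.INTER_CUBIC))
p=get_image('side');cv2.imwrite('pics/s9.png',cv2.resize(p['image'][165:260,215:325],None,fx=6,fy=6,interpolation=cv2.INTER_CUBIC))"
```

```text
t 14.22 tcp [337.7 375.4 218.9] grasp [336.9 374.3 237.9] rot [3.076 0.024 2.803] F [0.5 0.4 0.8] W 46.6 | r 333.0 phi 139.6 yaw 160.6
```

View pics/t9.png

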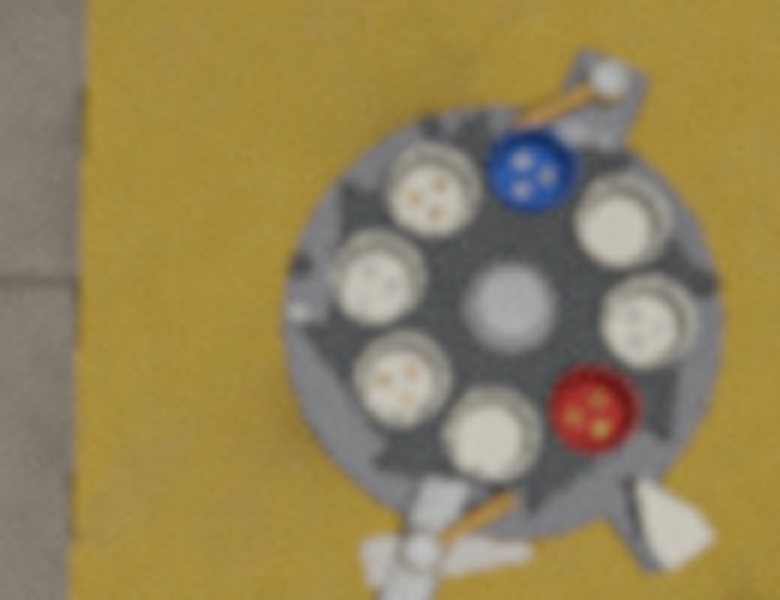

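View pics/s9.png

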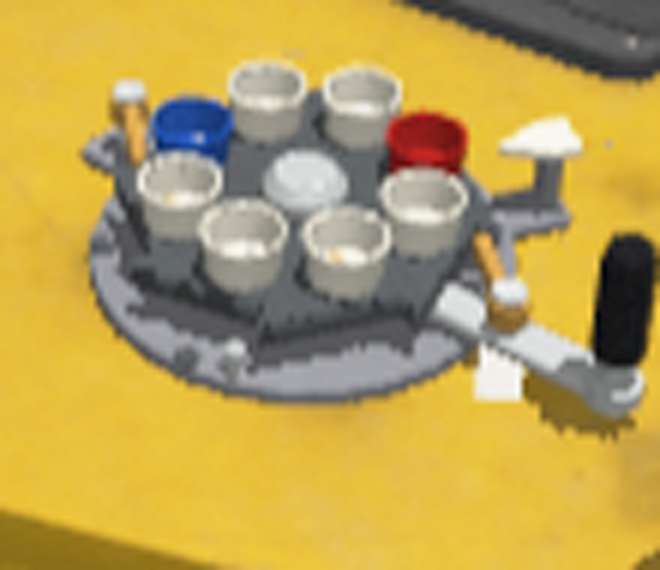

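```bash
python3 -c "
from h import *
p=get_image('top')
Z=lambda x,y:(195+(x+.5)/6-.5,145+(y+.5)/6-.5)
for q,z in [((593,406),51),((640,478),38)]:
    w=ray(p,*Z(*q),z)[:2]-np.array([589.8,158.9]); print(np.degrees(np.arctan2(w[1],w[0])).round(1),np.hypot(*w).round(1))
finish_job()
"
```

```text
-143.1 47.7
-143.0 77.8
the job is handed in; nothing more can be done
```

The red cup now stands at the white pointer, and the lever is let go at its forward stop. The job was handed in at about 14 s on the robot's clock.

I gripped the knob and drew the lever back to its back stop; it had started about 13° short of that. I then made three full forward strokes, which turned the wheel about 38°, 45° and 45°. After the third stroke I opened the fingers, lifted straight up and moved clear.

- **Alignment:** the last top picture, taken with the arm clear, puts the red cup at -143.1° and the pointer tip at -143.0° about the axis. The side picture agrees by eye. Before the moves, the side camera had measured the tip at -140.7°, so the real error could be up to 2 or 3°.
- **Wheel:** it did not visibly slip back on either return stroke. Only the lever moved it, and the gripper stayed off the wheel and cups.
- **Forces:** the highest I read was about 29 N, at the back stop. I read forces only at the end of each move, so brief peaks in between were not seen.
- **Arm drift:** the arm tilted and drifted a few mm on the way down to the knob. I corrected this before gripping.

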